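# Move the timer relays over to the new socket strip

### The arm

A 6-joint arm with a two-finger parallel gripper is mounted at the origin on a cart in front of the work surface, level with it; the furniture and walls round the work are solid. World frame = base frame: x ahead of the robot, y to its left, z up, the work surface at z = 0. Lengths are in m, angles in rad, forces in N, time in s.
With the tool pointing down it reaches from about 0.275 to 0.875 m from the base axis. Payload 12.5 kg.
Tool frame: the origin (TCP) lies at the very end of the fingers, on their centre line; the grasp point (between the pads) lies 19 mm behind it; z points along the fingers, y is the line along which they close (so a half turn about z gives the same grasp; the last joint's range is limited). The gripper opens to 85 mm and grips with 20 to 120 N. Pads are 22 mm wide; open, the fingers measure 114 mm over their backs; the gripper's body (76 mm by 85 mm) begins 54 mm behind the grasp point. The pads swing forward as they close: fully open they stand 13 mm farther back than shut.
Start: joints at [-1.208, 0.351, 1.652, -0, 1.139, -0.085], TCP at [0.238, -0.496, 0.231] pointing down, gripper open.
Joint ranges: [-2.75, 2.75], [-0.79, 2.1], [0.01, 2.65], [-1.57, 4.71], [0.07, 3.14], [-2.87, 2.87]. Speed limits (rad/s): [2.22, 2.22, 2.79, 3.14, 3.14, 3.14].

### API

Orientations are given as a 3x3 rotation matrix whose columns are the frame's x, y, z axes.
In Python, from bench import manip gives the robot as it stands. Calls block until the motion is done:
- manip.move_ptp(position, orientation): joint-space move of the TCP to a pose.
- manip.move_l(position, attitude=None, max_speed=0.15): straight line of the TCP; attitude=None keeps the orientation; max_speed is the mean speed in m/s.
- manip.move_j(angles): joint-space move.
- manip.set_gripper(opening, effort=None): opening from 0.0 (shut) to 1.0 (fully open); effort is the grip in N (None keeps the last); returns when the fingers have stopped.
- manip.dwell(seconds).
- manip.inverse_kinematics(position, orientation): joint angles nearest the present ones, or None.
- manip.grab_frame(name): name is "scene" or "top" or "wrist"; returns (picture, depth): 480x640x3 uint8, red, green, blue; 480x640 float32, m along the optical axis (not along the pixel's ray), 0 where there is no reading.
- manip.get_calibration(name): a dict with "camera_matrix" (3x3 intrinsics, pixels), "R" (3x3) and "t" (3): a world point X has camera coordinates R X + t. Camera axes: x right, y down, z forward; pixel columns grow to the right and rows downward; lengths in m; the calibration is good to about 2 mm. The wrist camera is an equidistant fisheye: a pixel r from the principal point sees the ray r / f radians off the axis. A picture is of the moment at which its call begins: read the wrist's pose just before it. get_calibration takes no time and is no camera call; for the wrist camera it gives the pose at the moment of the call.
A pose or a line that the arm cannot do raises manip.Unreachable and nothing moves.
- manip.sign_off(): hands the job in; it is judged then, once.
Trained networks look in the newest picture that a camera, given by its name, has taken for a name from the list of things; names that differ only in an ending like _2 or _b are one class to them, and where a whole thing is asked for, a point or a joint stands for the part that bears it (a point fixed in the world has none). Each returns a list of dicts, best first, with "confidence" (0 to 1); they miss things now and then, are a little off and sometimes report something else, mostly with a low value. They report only what shows in the picture. A call takes as long as a camera call. They do not tell look-alikes from the thing itself.
- manip.look_for(camera, name): "at" ([x, y, z] in m, in world coordinates, good to about 4 mm: the middle of the surface that is visible of it).
Readings, each from a call of its own:
- manip.current_time(): time.
- manip.current_qpos(): joint angles.
- manip.current_joint_vel(): joint speeds.
- manip.current_joint_torque(): joint torques, N m.
- manip.current_ee_pos(): TCP position.
- manip.current_tcp_rot(): TCP orientation.
- manip.current_force(): force on the tool from outside, world axes, zero at the start.
- manip.current_ft_torque(): the same for the moment, N m.
- manip.current_grip_width(): opening from 0.0 (shut) to 1.0 (fully open).
- manip.current_grip_force(): force on a finger pad.
Only numpy, scipy, OpenCV 4.12 (cv2) and the standard library are available. Lean on these libraries where they do the work, as an engineer would, in place of code of your own. Each camera call takes 0.05 s, during which the arm holds its last target. There are 200 camera calls.

### The job

The old strip with the black sockets is going out: move its four plug-in timer relays over to the new strip with the white sockets, keeping them in the same order from left to right as they stand now (the coloured tags on the old sockets still show it). Set each one upright, square and fully home in its socket; do not let it drop or topple.

Things in the scene. Friction and masses are not known exactly. Their poses are not given: they have to be found in the camera images.
- relay_red: plug-in timer relay with a red cap: loose block 28 mm (x) by 22 mm (y) by 50 mm high, 60 g, grey below the 14 mm high red cap, black dial on top. Origin: centre of the foot's underside, z up. Starts in the black socket with the red tag: x axes parallel, top 74 mm above the bench, 39 mm of it free above the socket. Finger room at front and back; neighbours 11 mm or more away in y.
- relay_yellow: plug-in timer relay with a yellow cap: loose block 28 mm (x) by 22 mm (y) by 50 mm high, 60 g, grey below the 14 mm high yellow cap, black dial on top. Origin: centre of the foot's underside, z up. Starts in the black socket with the yellow tag: x axes parallel, top 74 mm above the bench, 39 mm of it free above the socket. Finger room at front and back; neighbours 11 mm or more away in y.
- relay_green: plug-in timer relay with a green cap: loose block 28 mm (x) by 22 mm (y) by 50 mm high, 60 g, grey below the 14 mm high green cap, black dial on top. Origin: centre of the foot's underside, z up. Starts in the black socket with the green tag: x axes parallel, top 74 mm above the bench, 39 mm of it free above the socket. Finger room at front and back; neighbours 11 mm or more away in y.
- relay_blue: plug-in timer relay with a blue cap: loose block 28 mm (x) by 22 mm (y) by 50 mm high, 60 g, grey below the 14 mm high blue cap, black dial on top. Origin: centre of the foot's underside, z up. Starts in the black socket with the blue tag: x axes parallel, top 74 mm above the bench, 39 mm of it free above the socket. Finger room at front and back; neighbours 11 mm or more away in y.
- socket_red: black relay socket with a red tag at its front (-x) end, 86 x 34 x 31 mm, fixed on the old rail; the order of the four black sockets differs from start to start. Origin: centre of its underside, 4 mm above the bench; x across the row, away from the robot, y along the row to the left.
- socket_yellow: black relay socket with a yellow tag at its front (-x) end, 86 x 34 x 31 mm, fixed on the old rail; the order of the four black sockets differs from start to start. Origin: centre of its underside, 4 mm above the bench; x across the row, away from the robot, y along the row to the left.
- socket_green: black relay socket with a green tag at its front (-x) end, 86 x 34 x 31 mm, fixed on the old rail; the order of the four black sockets differs from start to start. Origin: centre of its underside, 4 mm above the bench; x across the row, away from the robot, y along the row to the left.
- socket_blue: black relay socket with a blue tag at its front (-x) end, 86 x 34 x 31 mm, fixed on the old rail; the order of the four black sockets differs from start to start. Origin: centre of its underside, 4 mm above the bench; x across the row, away from the robot, y along the row to the left.
- old_rail: the old strip: dark steel plate, 100 (x) by 220 mm (y), fixed to the bench; the rail along its y carries the four black tagged sockets, the left one at y = +60 mm, then +20, -20, -60 mm (+-2 mm). Origin: centre of the plate's underside, on the bench; x away from the robot, y to the left along the row.
- new_strip: the new strip: bright aluminium plate, 100 (x) by 220 mm (y), fixed; origin and axes as the old one's. Four white sockets, empty, no tags, at x 0, y +60, +20, -20, -60 mm (left to right). Each has an open pocket 32 (x) by 26 mm (y), seat 24 mm above the bench, walls to 35 mm, the top 5 mm flared to 40 x 32 mm. Relays slide in loosely, with no force or clip, until the foot meets the seat.
There are look-alikes about, which are no part of the job. What is shaped like the relay_green but orange or turquoise is not meant.

How it is judged:
At the end, for the whole second after the job is handed in: Each relay stands in the white socket whose place from the left is that of the black socket with its tag colour: within 5 mm of its centre, foot within 3 mm of the seat, square within 0.2 rad, upright within 0.1 rad, released and at rest (below 20 mm/s) (((y of socket_red in the frame of old_rail between 0.048 and 0.072 m and y of relay_red in the frame of new_strip between 0.055 and 0.065 m) or (y of socket_red in the frame of old_rail between 0.008 and 0.032 m and y of relay_red in the frame of new_strip between 0.015 and 0.025 m) or (y of socket_red in the frame of old_rail between -0.032 and -0.008 m and y of relay_red in the frame of new_strip between -0.025 and -0.015 m) or (y of socket_red in the frame of old_rail between -0.072 and -0.048 m and y of relay_red in the frame of new_strip between -0.065 and -0.055 m)) and x of relay_red in the frame of new_strip between -0.005 and 0.005 m and z of relay_red in the frame of new_strip between 0.021 and 0.027 m and angle between the x axis of each of relay_red, relay_yellow, relay_green, relay_blue and the x axis of new_strip, either way round below 0.2 rad and angle between each of relay_red, relay_yellow, relay_green, relay_blue's own z axis and vertical below 0.1 rad and linear speed of each of relay_red, relay_yellow, relay_green, relay_blue below 0.02 m/s and ((y of socket_yellow in the frame of old_rail between 0.048 and 0.072 m and y of relay_yellow in the frame of new_strip between 0.055 and 0.065 m) or (y of socket_yellow in the frame of old_rail between 0.008 and 0.032 m and y of relay_yellow in the frame of new_strip between 0.015 and 0.025 m) or (y of socket_yellow in the frame of old_rail between -0.032 and -0.008 m and y of relay_yellow in the frame of new_strip between -0.025 and -0.015 m) or (y of socket_yellow in the frame of old_rail between -0.072 and -0.048 m and y of relay_yellow in the frame of new_strip between -0.065 and -0.055 m)) and x of relay_yellow in the frame of new_strip between -0.005 and 0.005 m and z of relay_yellow in the frame of new_strip between 0.021 and 0.027 m and ((y of socket_green in the frame of old_rail between 0.048 and 0.072 m and y of relay_green in the frame of new_strip between 0.055 and 0.065 m) or (y of socket_green in the frame of old_rail between 0.008 and 0.032 m and y of relay_green in the frame of new_strip between 0.015 and 0.025 m) or (y of socket_green in the frame of old_rail between -0.032 and -0.008 m and y of relay_green in the frame of new_strip between -0.025 and -0.015 m) or (y of socket_green in the frame of old_rail between -0.072 and -0.048 m and y of relay_green in the frame of new_strip between -0.065 and -0.055 m)) and x of relay_green in the frame of new_strip between -0.005 and 0.005 m and z of relay_green in the frame of new_strip between 0.021 and 0.027 m and ((y of socket_blue in the frame of old_rail between 0.048 and 0.072 m and y of relay_blue in the frame of new_strip between 0.055 and 0.065 m) or (y of socket_blue in the frame of old_rail between 0.008 and 0.032 m and y of relay_blue in the frame of new_strip between 0.015 and 0.025 m) or (y of socket_blue in the frame of old_rail between -0.032 and -0.008 m and y of relay_blue in the frame of new_strip between -0.025 and -0.015 m) or (y of socket_blue in the frame of old_rail between -0.072 and -0.048 m and y of relay_blue in the frame of new_strip between -0.065 and -0.055 m)) and x of relay_blue in the frame of new_strip between -0.005 and 0.005 m and z of relay_blue in the frame of new_strip between 0.021 and 0.027 m); the robot touches nothing.
It fails at once if the red relay is dropped (falls freely faster than 0.6 m/s, some 20 mm) or tipped over (more than 0.8 rad) ((linear speed of relay_red above 0.6 m/s and contact force between the fingers and relay_red below 0.05 N) or angle between relay_red's own z axis and vertical above 0.8 rad).
It fails at once if the yellow relay is dropped (falls freely faster than 0.6 m/s, some 20 mm) or tipped over (more than 0.8 rad) ((linear speed of relay_yellow above 0.6 m/s and contact force between the fingers and relay_yellow below 0.05 N) or angle between relay_yellow's own z axis and vertical above 0.8 rad).
It fails at once if the green relay is dropped (falls freely faster than 0.6 m/s, some 20 mm) or tipped over (more than 0.8 rad) ((linear speed of relay_green above 0.6 m/s and contact force between the fingers and relay_green below 0.05 N) or angle between relay_green's own z axis and vertical above 0.8 rad).
It fails at once if the blue relay is dropped (falls freely faster than 0.6 m/s, some 20 mm) or tipped over (more than 0.8 rad) ((linear speed of relay_blue above 0.6 m/s and contact force between the fingers and relay_blue below 0.05 N) or angle between relay_blue's own z axis and vertical above 0.8 rad).
It also fails if it takes over 96 s, if anything falls off the work surface, if the arm or the gripper's body presses on something with over 40 N, if the wrist force passes 120 N, or if a joint passes its speed limit or range.

## Working session

There is one attempt and no reset: what is moved stays moved. The work goes in short steps, each a Python script; the robot and the scene stay as the last script left them, time stands still between calls to the robot, and variables do not carry over. Pictures are saved under pics/ and viewed, at most 14 in all, crops included, and the job is handed in when it is done.

```bash
mkdir -p pics; ls
python3 - <<'E'
from bench import manip
import cv2,numpy as np
for c in("scene","top"):
    p,d=manip.grab_frame(c); cv2.imwrite(f"pics/{c}0.png",p[:,:,::-1]); np.savez(f"{c}0.npz",p=p,d=d)
    k=manip.get_calibration(c); print(c,k)
    for n in("relay_red","relay_yellow","relay_green","relay_blue","new_strip","old_rail"):
        print(n,[(np.round(r["at"],3).tolist(),round(r["confidence"],2)) for r in manip.look_for(c,n)])
print(manip.current_time())
E
```

```text
pics
scene {'camera_matrix': array([[523.75361852,   0.        , 320.11319971],
       [  0.        , 523.75361852, 239.14871773],
       [  0.        ,   0.        ,   1.        ]]), 'R': array([[-0.88093859, -0.47290177,  0.01763829],
       [-0.21937492,  0.3750665 , -0.90066629],
       [ 0.41931115, -0.79730109, -0.43415334]]), 't': array([0.48159507, 0.17218363, 0.66850734])}
relay_red [([0.549, -0.214, 0.062], 0.66)]
relay_yellow [([0.542, -0.248, 0.06], 0.63)]
relay_green [([0.506, -0.009, 0.028], 0.9), ([0.584, -0.016, 0.03], 0.64)]
relay_blue [([0.551, -0.165, 0.06], 0.6)]
new_strip [([0.504, 0.212, 0.013], 0.83)]
old_rail [([0.544, -0.112, 0.002], 0.56)]
top {'camera_matrix': array([[504.58151578,   0.        , 328.33292838],
       [  0.        , 504.58151578, 233.88348021],
       [  0.        ,   0.        ,   1.        ]]), 'R': array([[-0.01347393, -0.99975203,  0.01772919],
       [-0.98895577,  0.01070698, -0.14782371],
       [ 0.14759723, -0.01952515, -0.98885481]]), 't': array([-0.00312926,  0.5590651 ,  0.83048486])}
relay_red [([0.557, -0.215, 0.072], 0.85)]
relay_yellow [([0.548, -0.252, 0.072], 0.82)]
relay_green [([0.587, -0.028, 0.049], 0.79), ([0.564, -0.135, 0.078], 0.78), ([0.512, -0.026, 0.045], 0.6)]
relay_blue [([0.556, -0.174, 0.074], 0.54)]
new_strip [([0.522, 0.17, 0.014], 0.94)]
old_rail [([0.553, -0.168, 0.004], 0.55)]
0.7
```

View pics/top0.png

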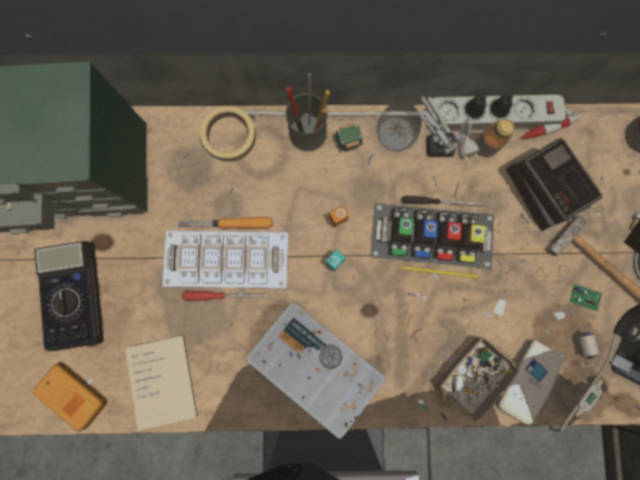

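View pics/scene0.png

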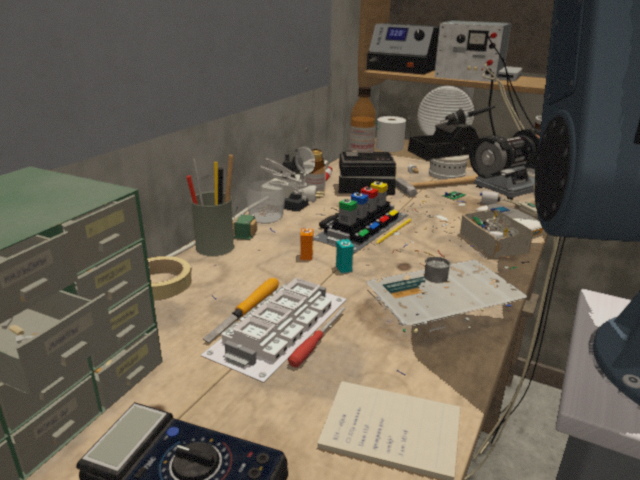

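The green relay sits leftmost at top-view pixel (403,226), then blue (430,228), red (454,230) and yellow (479,232). The black tags in front of them, at about (398,250) to (468,255), match in colour. Possible mix-ups are the orange block (340,215), the turquoise block (335,259) and the green box (348,136), none of which is on the strip, so I leave them out. The new strip is at (225,259). Next I take close views with the wrist camera.

```bash
cat > h.py <<'E'
from bench import manip
import cv2,numpy as np
def tool(yaw,flip=0):
    """tool down, finger line along strip x (strip yaw about z)"""
    a=yaw+np.pi*flip; y=np.array([np.cos(a),np.sin(a),0]); z=np.array([0,0,-1.])
    return np.column_stack([np.cross(y,z),y,z])
def proj(K,X):
    """wrist world->pixel, equidistant"""
    C=(K["R"]@np.atleast_2d(X).T).T+K["t"]; r=np.hypot(C[:,0],C[:,1]); th=np.arctan2(r,C[:,2])
    M=K["camera_matrix"]; return np.c_[M[0,0]*th*C[:,0]/r+M[0,2], M[1,1]*th*C[:,1]/r+M[1,2]]
def ortho(pic,K,c,z,size=(.13,.26),res=2000,yaw=0):
    """rectified view of plane z: rows along -x, columns along -y; centre c"""
    h,w=[int(s*res) for s in size]; v,u=np.mgrid[:h,:w]
    lx=(h/2-v)/res; ly=(w/2-u)/res
    X=np.stack([c[0]+lx*np.cos(yaw)-ly*np.sin(yaw),c[1]+lx*np.sin(yaw)+ly*np.cos(yaw),0*lx+z],-1).reshape(-1,3)
    m=proj(K,X).reshape(h,w,2).astype(np.float32)
    return cv2.remap(pic,m[...,0],m[...,1],cv2.INTER_LINEAR)
E
python3 - <<'E'
from h import *
for f in(0,1):
  for p in([.553,-.19,.27],[.51,.18,.27]):print(f,np.round(manip.inverse_kinematics(p,tool(0,f)),2))
E
python3 - <<'E'
from h import *
import pickle
for n,p in(("old",[.553,-.19,.27]),("new",[.51,.18,.27])):
    q=[manip.inverse_kinematics(p,tool(0,f)) for f in(0,1)]
    f=int(abs(q[1][5])<abs(q[0][5]))
    manip.move_ptp(p,tool(0,f)); manip.dwell(.3)
    K=manip.get_calibration("wrist"); pic,d=manip.grab_frame("wrist")
    pickle.dump((K,pic,d),open(n+".pkl","wb")); cv2.imwrite(f"pics/w_{n}.png",pic[:,:,::-1])
    print(n,f,K["camera_matrix"].round(1).tolist(),(-K["R"].T@K["t"]).round(3),manip.current_ee_pos(),manip.current_qpos().round(2))
    if n=="old":
        for r in("red","yellow","green","blue"):print(r,[(np.round(o["at"],4).tolist(),round(o["confidence"],2)) for o in manip.look_for("wrist","relay_"+r)],[(np.round(o["at"],3).tolist(),round(o["confidence"],2)) for o in manip.look_for("wrist","socket_"+r)])
print(manip.current_time())
E
```

```text
0 [-0.41  0.38  1.51 -0.    1.25 -0.41]
0 [ 0.25  0.3   1.63 -0.    1.22  0.25]
1 [-0.41  0.38  1.51 -0.    1.25  2.73]
old 0 [[371.6, 0.0, 322.3], [0.0, 371.6, 241.7], [0.0, 0.0, 1.0]] [ 0.552 -0.119  0.412] [ 0.5528717  -0.19034905  0.26998524] [-0.41  0.38  1.51 -0.    1.25 -0.41]
red [([0.5578, -0.2114, 0.0749], 0.79)] [([0.555, -0.22, 0.02], 0.63)]
yellow [([0.5542, -0.2527, 0.0727], 0.77)] [([0.54, -0.265, 0.016], 0.94)]
green [([0.5903, -0.029, 0.0496], 0.85), ([0.5154, -0.0261, 0.0463], 0.79), ([0.5655, -0.1362, 0.0743], 0.71)] [([0.56, -0.138, 0.022], 0.83)]
blue [([0.5623, -0.1744, 0.0772], 0.58)] [([0.556, -0.177, 0.023], 0.72)]Traceback (most recent call last):
  File "<stdin>", line 3, in <module>
    return _wrapfunc(a, 'round', decimals=decimals, out=out)
    return _wrapit(obj, method, *args, **kwds)
    result = getattr(arr, method)(*args, **kwds)
TypeError: unsupported operand type(s) for *: 'NoneType' and 'float'
Traceback (most recent call last):
TypeError: 'NoneType' object is not subscriptable
```

Run:
```python
from h import *
import pickle
p=[.515,.12,.27]
manip.move_ptp(p,tool(0)); manip.dwell(.3)
K=manip.get_calibration("wrist"); pic,d=manip.grab_frame("wrist")
pickle.dump((K,pic,d),open("new.pkl","wb"))
print((-K["R"].T@K["t"]).round(3),manip.current_ee_pos(),manip.current_time())
a=ortho(pic,K,(.515,.185),.035,yaw=0); 
K,pic,d=pickle.load(open("old.pkl","rb")); b=ortho(pic,K,(.555,-.195),.074)
cv2.imwrite("pics/ortho0.png",np.vstack([a,b])[:,:,::-1])
```

```text
[0.514 0.191 0.412] [0.51515096 0.1195536  0.26995013] 4.6083
```

View pics/ortho0.png

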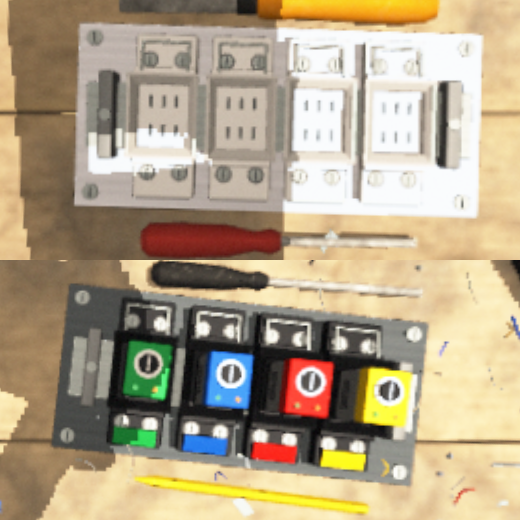

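The close crop shows caps green, blue, red, yellow from left to right at ortho px (147,372), (232,380), (308,388) and (386,397), each above a tag of the same colour. The white strip is empty, with pockets at about (163,115), (243,114), (320,114) and (400,113). Next I measure exact poses.

```bash
cat > meas.py <<'E'
from h import *
import pickle
HUE={"green":(45,85),"blue":(98,125),"red":(172,185),"yellow":(22,34)}
def topo(K,d):
    v,u=np.mgrid[:480,:640]; M=K["camera_matrix"]; x=(u-M[0,2])/M[0,0];y=(v-M[1,2])/M[1,1]
    th=np.hypot(x,y)+1e-9; s=np.tan(th)/th
    C=np.stack([x*s*d,y*s*d,d],-1); return (C-K["t"])@K["R"]
def rect(mask,c,res=2000):
    h,w=mask.shape; mask=cv2.morphologyEx(mask.astype(np.uint8),cv2.MORPH_OPEN,np.ones((5,5)))
    n,l,s,_=cv2.connectedComponentsWithStats(mask)
    i=1+s[1:,4].argmax(); pts=np.argwhere(l==i)[:,::-1].astype(np.float32)
    (u,v),(a,b),_=R=cv2.minAreaRect(pts); bx=cv2.boxPoints(R)
    X=np.c_[c[0]+(h/2-bx[:,1])/res,c[1]+(w/2-bx[:,0])/res]
    e=X[1]-X[0]; f=X[2]-X[1]; L=e if np.hypot(*e)>np.hypot(*f) else f
    ang=np.arctan2(L[1],L[0]); return X.mean(0),(np.round(sorted([np.hypot(*e),np.hypot(*f)]),4)),ang
E
python3 - <<'E'
from meas import *
for n,c in(("new",(.515,.185)),("old",(.555,-.195))):
    K,pic,d=pickle.load(open(n+".pkl","rb")); P=topo(K,d); ok=d>0
    near=ok&(abs(P[...,0]-c[0])<.08)&(abs(P[...,1]-c[1])<.13)
    z=P[...,2][near]; hh=np.histogram(z,bins=np.arange(-.006,.09,.004)); print(n,dict(zip((hh[1][:-1]*1e3).round().astype(int).tolist(),hh[0].tolist())))
    # plate: height band via depth
    m=near&(P[...,2]>.026)&(P[...,2]<.045); 
    q=P[m][:,:2].astype(np.float32); r=cv2.minAreaRect(q*1000); print(" sockets rect",r)
    o=ortho(pic,K,c,.005); hsv=cv2.cvtColor(o,cv2.COLOR_RGB2HSV)
    mm=(hsv[...,1]<45)&(hsv[...,2]>90) if n=="new" else (hsv[...,2]<110)
    print(" plate",rect(cv2.morphologyEx(mm.astype(np.uint8),cv2.MORPH_CLOSE,np.ones((9,9))),c))
    cv2.imwrite(f"pics/pl_{n}.png",np.vstack([o[:,:,::-1],np.repeat(mm[...,None]*255,3,2).astype(np.uint8)]))
    if n=="old":
        o=ortho(pic,K,c,.074); hsv=cv2.cvtColor(o,cv2.COLOR_RGB2HSV); H=hsv[...,0].astype(int)
        for k,(a,b) in HUE.items():
            Hk=np.where((k=="red")&(H<8),H+180,H)
            mk=(Hk>=a)&(Hk<=b)&(hsv[...,1]>110)&(hsv[...,2]>60); mk[:,:][170:]=False
            mk=cv2.morphologyEx(mk.astype(np.uint8),cv2.MORPH_CLOSE,np.ones((21,21)))
            pos,s,an=rect(mk,c); print(k,pos.round(4),s,np.degrees(an).round(1))
E
```

```text
new {-6: 384, -2: 14402, 2: 1728, 6: 1466, 10: 979, 14: 4644, 18: 1767, 22: 3863, 26: 252, 30: 1858, 34: 753, 38: 0, 42: 0, 46: 0, 50: 0, 54: 0, 58: 0, 62: 0, 66: 0, 70: 0, 74: 0, 78: 0, 82: 0}
 sockets rect ((510.78961181640625, 146.51551818847656), (221.8266143798828, 86.19187927246094), 71.07933044433594)
 plate (array([0.5206325 , 0.17460865], dtype=float32), array([0.0999, 0.2182], dtype=float32), np.float32(-1.6030432))
old {-6: 351, -2: 15140, 2: 2177, 6: 1156, 10: 735, 14: 2638, 18: 1562, 22: 1223, 26: 207, 30: 1344, 34: 627, 38: 70, 42: 73, 46: 72, 50: 87, 54: 87, 58: 54, 62: 78, 66: 93, 70: 1640, 74: 1058, 78: 2, 82: 0}
 sockets rect ((558.955810546875, -198.24984741210938), (156.60052490234375, 43.63066482543945), 84.05667877197266)
 plate (array([ 0.56092006, -0.1910476 ], dtype=float32), array([0.1012, 0.2036], dtype=float32), np.float32(-1.6773431))
green [ 0.565  -0.1388] [0.0228 0.0285] -7.3
blue [ 0.5603 -0.179 ] [0.0239 0.0285] -5.2
red [ 0.5564 -0.218 ] [0.0261 0.0295] -6.6
yellow [ 0.552  -0.2559] [0.0264 0.0298] -7.6
```

```bash
cat > ov.py <<'E'
from meas import *
def draw(o,c,C,yaw,z,res=2000):
    """outline plate + pockets at ortho scale"""
    h,w=o.shape[:2]; Ry=np.array([[np.cos(yaw),-np.sin(yaw)],[np.sin(yaw),np.cos(yaw)]])
    def box(cy,sx,sy,col):
        X=(Ry@(np.array([[1,1],[1,-1],[-1,-1],[-1,1]])*[sx/2,sy/2]+[0,cy]).T).T+C
        cv2.polylines(o,[np.c_[w/2-(X[:,1]-c[1])*res,h/2-(X[:,0]-c[0])*res].round().astype(int)],True,col)
    if z<.01: box(0,.1,.22,(255,0,0))
    else:
        for cy in(.06,.02,-.02,-.06): box(cy,.04,.032,(255,0,0)); box(cy,.086,.034,(0,0,255))
    return o
E
python3 - <<'E'
from ov import *
c=(.515,.185);K,pic,d=pickle.load(open("new.pkl","rb"))
a=[draw(ortho(pic,K,c,z),c,(.5206,.1746),-.0323,z) for z in(.004,.035)]
cv2.imwrite("pics/ov1.png",np.vstack(a)[:,:,::-1])
E
```

```text
(no output)
```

View pics/ov1.png

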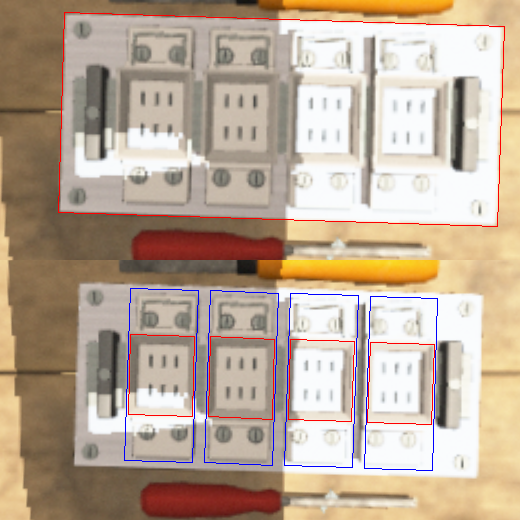

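Run:
```python
from ov import *
c=(.5206,.1746);K,pic,d=pickle.load(open("new.pkl","rb"))
for y in[-.0323]:
    a=draw(ortho(pic,K,c,.035,size=(.1,.17),res=4500),c,c,y,.035,4500)
g=cv2.createCLAHE(2,(8,8)).apply(cv2.cvtColor(a,cv2.COLOR_RGB2GRAY)); m=(a==[255,0,0]).all(-1)|(a==[0,0,255]).all(-1)
g=cv2.cvtColor(g,cv2.COLOR_GRAY2BGR); g[m]=(0,0,255)
cv2.imwrite("pics/ov2.png",g)
P=topo(K,d); m=(d>0)&(P[...,2]>.0315)&(P[...,2]<.04)&(abs(P[...,0]-c[0])<.03)&(abs(P[...,1]-c[1])<.085)
print(np.median(P[m],0), cv2.minAreaRect((P[m][:,:2]*1000).astype(np.float32)))
```

```text
[0.52050076 0.1779631  0.03356349] ((520.6698608398438, 174.97222900390625), (156.03250122070312, 43.68082046508789), 87.91756439208984)
```

View pics/ov2.png

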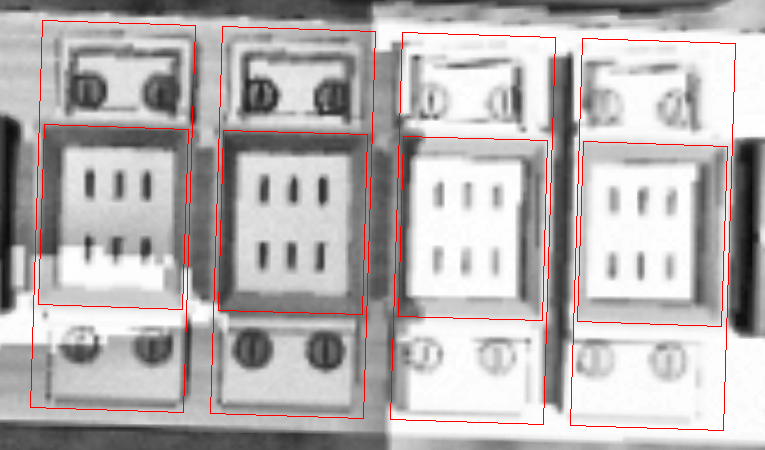

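Run:
```python
from meas import *
K,pic,d=pickle.load(open("old.pkl","rb")); P=topo(K,d)
m=(d>0)&(P[...,2]>.069)&(P[...,2]<.08)&(abs(P[...,0]-.558)<.05)&(abs(P[...,1]+.2)<.1)
n,l,s,_=cv2.connectedComponentsWithStats(m.astype(np.uint8))
for i in range(1,n):
    if s[i,4]>100: q=P[l==i]; print(s[i,4],pic[l==i].mean(0).round(),np.round(cv2.minAreaRect((q[:,:2]*1000).astype(np.float32)) [0],1),cv2.minAreaRect((q[:,:2]*1000).astype(np.float32))[1:],np.median(q[:,2]).round(4))
z=np.load("top0.npz");K=manip.get_calibration("top");d=z["d"];v,u=np.mgrid[:480,:640];M=K["camera_matrix"]
C=np.stack([(u-M[0,2])/M[0,0]*d,(v-M[1,2])/M[1,1]*d,d],-1);P=(C-K["t"])@K["R"]
for x0 in np.arange(.4,.8,.04):
    m=(d>0)&(P[...,2]>.08)&(abs(P[...,0]-x0)<.02)&(P[...,1]>.1)&(P[...,1]<.6)
    if m.sum(): print(x0.round(2),"min y",P[m][:,1].min().round(3),"max z",P[m][:,2].max().round(3))
```

```text
719 [ 76. 143.  84.] [ 565.5 -138.5] ((21.888092041015625, 27.664464950561523), 83.58385467529297) 0.0737
709 [104. 161. 221.] [ 560.2 -179.9] ((22.280033111572266, 28.17854881286621), 84.28118133544922) 0.0736
670 [224. 100.  90.] [ 556.5 -219.6] ((22.993154525756836, 27.983633041381836), 83.3917465209961) 0.0738
623 [225. 220.  97.] [ 551.5 -258.8] ((23.2363224029541, 28.394060134887695), 83.21671295166016) 0.0737
0.56 min y 0.417 max z 0.174
0.6 min y 0.315 max z 0.238
0.64 min y 0.316 max z 0.239
0.68 min y 0.318 max z 0.239
0.72 min y 0.32 max z 0.239
0.76 min y 0.322 max z 0.239
```

```bash
cat > pick.py <<'E'
from h import *
R={"green":(.5655,-.1386,.06),"blue":(.5602,-.1799,.02),"red":(.5565,-.2196,-.02),"yellow":(.5515,-.2588,-.06)}
YO,YN,CN=-.11,-.034,np.array([.5207,.1749])
ZG,ZT=.043,.135
def grasp(n):
    x,y,_=R[n]; manip.move_ptp([x,y,ZT],tool(YO)); manip.set_gripper(.65)
    manip.move_l([x,y,ZG],max_speed=.1); manip.set_gripper(0,40); 
    print(n,"width",manip.current_grip_width(),"force",manip.current_grip_force(),"F",manip.current_force().round(1),manip.current_ee_pos().round(4))
    manip.move_l([x,y,ZT],max_speed=.08); print(" lifted",manip.current_grip_width(),manip.current_grip_force(),manip.current_time())
def place(n):
    s=R[n][2]; x,y=CN+s*np.array([-np.sin(YN),np.cos(YN)])
    manip.move_l([x,y,ZT],tool(YN),max_speed=.2)
    for z in(.07,ZG+.004,ZG+.001):
        manip.move_l([x,y,z],max_speed=.06); f=manip.current_force(); print(" z",z,f.round(1))
        if np.abs(f).max()>25: print("STOP"); return False
    manip.set_gripper(.6); manip.move_l([x,y,ZT],max_speed=.1); print(" placed",manip.current_time()); return True
E
python3 - <<'E'
from pick import *
grasp("green")
p,d=manip.grab_frame("wrist"); cv2.imwrite("pics/g1.png",p[:,:,::-1])
E
```

```text
green width 0.31952931089114034 force 39.98470902442932 F [-0.2  0.4  6.1] [ 0.5658 -0.1387  0.0436]
 lifted 0.32278124128232333 39.35022532939911 8.875
```

View pics/g1.png

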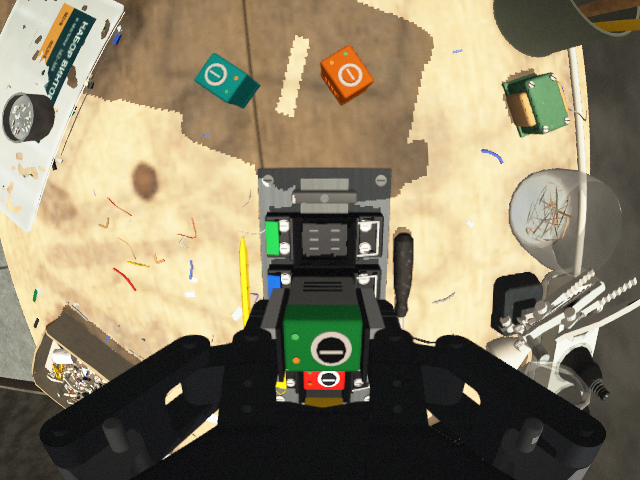

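The green relay (cap at px 325,345) is held upright and square, and its old socket (325,237) is empty. I place it next.

Run:
```python
from pick import *
if place("green"):
    p=manip.current_ee_pos(); manip.move_l([p[0],p[1]-.07,.2]); 
    p,d=manip.grab_frame("wrist"); cv2.imwrite("pics/g2.png",p[:,:,::-1])
```

```text
z 0.07 [ 0.2  0.1 -0.4]
 z 0.047 [-0.6  0.2 -0.6]
 z 0.044 [-0.1  0.3 -0.2]
 placed 14.3917
```

View pics/g2.png

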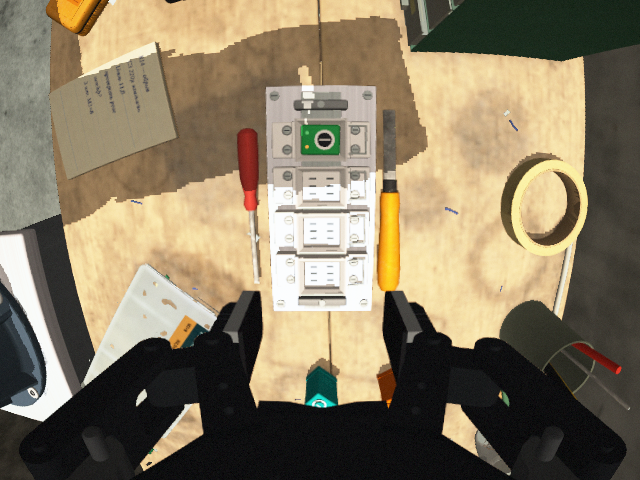

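The green relay (px 322,139) stands square in the leftmost white socket. I move the other three the same way, gripping 2 mm higher.

```bash
sed -i 's/ZG,ZT=.043/ZG,ZT=.045/' pick.py
python3 - <<'E'
from pick import *
import sys
for n in("blue","red","yellow"):
    grasp(n)
    if not .28<manip.current_grip_width()<.38: print("grip?"); sys.exit()
    if not place(n): sys.exit()
manip.move_l([.515,.11,.27]); manip.dwell(.3)
from meas import *
K=manip.get_calibration("wrist"); pic,d=manip.grab_frame("wrist"); cv2.imwrite("pics/end.png",pic[:,:,::-1])
P=topo(K,d); m=(d>0)&(P[...,2]>.066)&(P[...,2]<.085)&(abs(P[...,0]-CN[0])<.05)&(abs(P[...,1]-CN[1])<.1)
k,l,s,_=cv2.connectedComponentsWithStats(m.astype(np.uint8)); c,sn=np.cos(YN),np.sin(YN)
for i in range(1,k):
    if s[i,4]>100:
        q=P[l==i]; r=cv2.minAreaRect((q[:,:2]*1000).astype(np.float32)); e=np.array(r[0])/1000-CN
        print(pic[l==i].mean(0).round(),"local",np.round([c*e[0]+sn*e[1],-sn*e[0]+c*e[1]],4),r[1:],q[:,2].min().round(4),np.median(q[:,2]).round(4),q[:,2].max().round(4))
print(manip.current_time())
E
```

```text
blue width 0.3222090757980523 force 39.92976486682892 F [-0.8  0.2  5.5] [ 0.5605 -0.18    0.0456]
 lifted 0.320522772316651 39.493955969810486 19.4667
 z 0.07 [-0.2 -0.2 -1.3]
 z 0.049 [ 0.  -0.  -0.7]
 z 0.046 [ 0.2  0.4 -0.4]
 placed 24.8833
red width 0.31999016667662633 force 39.997204542160034 F [-2.1  0.7  6.4] [ 0.5568 -0.2198  0.0457]
 lifted 0.3214971496610856 39.34713363647461 29.325
 z 0.07 [ 0.5 -0.4 -1. ]
 z 0.049 [-0.5 -0.3 -0.3]
 z 0.046 [ 0.7 -0.2 -0.4]
 placed 34.7417
yellow width 0.3188966740612459 force 40.11466026306152 F [-1.9  0.6  5.6] [ 0.5518 -0.259   0.0457]
 lifted 0.3224260013292742 39.67253029346466 39.1833
 z 0.07 [ 0.1  0.4 -0.2]
 z 0.049 [ 0.2 -0.5 -0.4]
 z 0.046 [-0.2  0.6 -0.2]
 placed 44.5917
[ 69. 125.  74.] local [-0.0005  0.0597] ((21.900239944458008, 27.896602630615234), 87.58028411865234) 0.066 0.0737 0.0784
[ 65.  87. 128.] local [-0.0005  0.02  ] ((21.116470336914062, 27.95814323425293), 88.0851821899414) 0.0711 0.0738 0.078
[172.  67.  57.] local [-0.0005 -0.0199] ((22.13498878479004, 26.590225219726562), 88.1471939086914) 0.0702 0.0737 0.0779
[226. 223.  98.] local [-0.0005 -0.0595] ((21.992874145507812, 27.12471580505371), 88.31171417236328) 0.0681 0.0737 0.0778
45.9917
```

View pics/end.png

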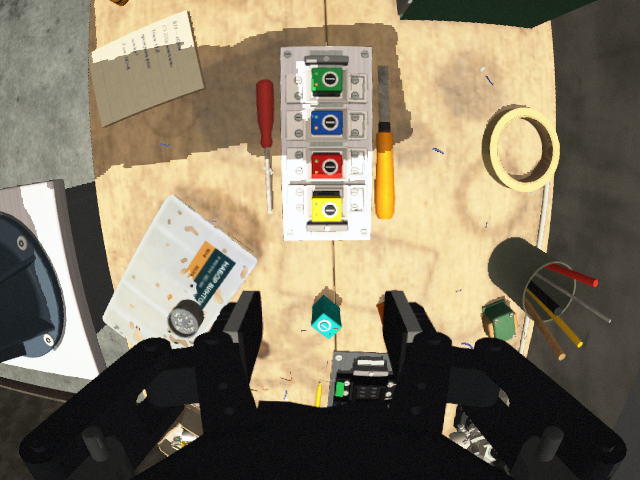

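All four relays stand seated in order: green (327,80), blue (327,123), red (327,166) and yellow (327,208). Their tops measure 74 mm and they sit within 1 mm of the socket centres.

```bash
python3 -c "
from bench import manip
print(manip.sign_off())"
```

```text
the job is handed in; nothing more can be done
None
```

All four relays are in the white sockets in their old order (green, blue, red, yellow from left to right), measured fully home and within 1 mm of the socket centres, and the job is handed in; no verdict came back.

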